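Put three mixed-up reagent bottles back in their own dishes

TASK

The three reagent bottles have been put back in each other's drip dishes. Move them round so that the large bottle stands in the large dish, the medium bottle in the medium dish and the small bottle in the small dish, each flat on the floor of its dish inside the rim; a dish takes only one bottle, and the empty rubber pad can serve as a free spot on the way. Do not tip any bottle over.

Things in the scene. Friction and masses are not known exactly. Their poses are not given: they have to be found in the camera images.
- bottle_large: the large one of three bottles: closed white reagent bottle with a blue screw cap, loose, standing upright; 135 mm tall overall; round body 60 mm in diameter up to 113 mm, above it the cap, 31.6 mm in diameter, up to the top; about 180 g. Origin: centre of its underside; z up its axis.
- bottle_medium: the medium one of three bottles: closed brown reagent bottle with a black screw cap, loose, standing upright; 105 mm tall overall; round body 48 mm in diameter up to 88 mm, above it the cap, 25.2 mm in diameter, up to the top; about 140 g. Origin: centre of its underside; z up its axis.
- bottle_small: the small one of three bottles: closed white reagent bottle with a red screw cap, loose, standing upright; 78 mm tall overall; round body 38 mm in diameter up to 65 mm, above it the cap, 20 mm in diameter, up to the top; about 50 g. Origin: centre of its underside; z up its axis.
- dish_large: the large one of three round shallow steel dishes, fixed to the worktop: inside diameter 94 mm, outside 100 mm, rim 10 mm high in all (wall 3 mm), flat floor 3 mm thick. Origin: centre of its underside, on the worktop (z = 0); z up. At the start a bottle that does not belong there stands in it.
- dish_medium: the medium one of three round shallow steel dishes, fixed to the worktop: inside diameter 78 mm, outside 84 mm, rim 10 mm high in all (wall 3 mm), flat floor 3 mm thick. Origin: centre of its underside, on the worktop (z = 0); z up. At the start a bottle that does not belong there stands in it.
- dish_small: the small one of three round shallow steel dishes, fixed to the worktop: inside diameter 62 mm, outside 68 mm, rim 10 mm high in all (wall 3 mm), flat floor 3 mm thick. Origin: centre of its underside, on the worktop (z = 0); z up. At the start a bottle that does not belong there stands in it.
- spare_pad: flat square black rubber pad, 100 x 100 x 3 mm, fixed to the worktop, nothing on it at the start: a free spot to set a bottle on for a while. Origin: centre of its underside, on the worktop; x and y along its edges. At the start the dishes and the pad lie at least 110 mm apart, centre to centre.
Mind the look-alikes: they are no part of the job. What is shaped like the bottle_small but yellow is not meant.

How it is judged:
At the end, for the whole second after the job is handed in: Each bottle stands upright (within 0.08 rad) and at rest in the dish of its own size, its base on the dish floor (less than 6 mm above the dish's underside) and within the rim (centres within 13 mm for small, 16 mm for medium, 18 mm for large), released (horizontal distance between bottle_large and dish_large below 0.018 m and z of bottle_large in the frame of dish_large between 0 and 0.006 m and angle between each of bottle_large, bottle_medium, bottle_small's own z axis and vertical below 0.08 rad and linear speed of each of bottle_large, bottle_medium, bottle_small below 0.02 m/s and angular speed of each of bottle_large, bottle_medium, bottle_small below 0.2 rad/s and horizontal distance between bottle_medium and dish_medium below 0.016 m and z of bottle_medium in the frame of dish_medium between 0 and 0.006 m and horizontal distance between bottle_small and dish_small below 0.013 m and z of bottle_small in the frame of dish_small between 0 and 0.006 m); the robot touches nothing.
It fails at once if the large bottle is tipped over (leans more than 40 degrees) (angle between bottle_large's own z axis and vertical above 0.7 rad).
It fails at once if the medium bottle is tipped over (leans more than 40 degrees) (angle between bottle_medium's own z axis and vertical above 0.7 rad).
It fails at once if the small bottle is tipped over (leans more than 40 degrees) (angle between bottle_small's own z axis and vertical above 0.7 rad).
It also fails if it takes over 122 s, if anything falls off the work surface, if the arm or the gripper's body presses on something with over 40 N, if the wrist force passes 120 N, or if a joint passes its speed limit or range.

ROBOT

A 6-joint arm with a two-finger parallel gripper is mounted at the origin on a cart in front of the work surface, level with it; the furniture and walls round the work are solid. World frame = base frame: x ahead of the robot, y to its left, z up, the work surface at z = 0. Lengths are in m, angles in rad, forces in N, time in s.
With the tool pointing down it reaches from about 0.3 to 0.775 m from the base axis. Payload 14.6 kg.
Tool frame: the origin (TCP) lies on the mounting face of the last link; the fingertips stand 199 mm ahead of it and the grasp point (between the pads) lies 180 mm ahead of it; z points along the fingers, y is the line along which they close (so a half turn about z gives the same grasp; the last joint's range is limited). The gripper opens to 94 mm and grips with 3 to 60 N. Pads are 16 mm wide; open, the fingers measure 119 mm over their backs; the gripper's body (75 mm by 177 mm) begins 78 mm behind the grasp point.
Start: joints at [-1.331, 0.3, 1.521, -0, 1.321, -0.067], TCP at [0.166, -0.524, 0.405] pointing down, gripper open.
Joint ranges: [-3.03, 3.03], [-0.79, 2.21], [0.23, 2.52], [-1.04, 4.18], [0, 3.07], [-2.55, 2.55]. Speed limits (rad/s): [2.22, 2.22, 2.57, 3.14, 3.14, 3.14].

INTERFACE

Orientations are given as [roll, pitch, yaw] about the fixed x, y, z axes, in that order (R = Rz(yaw) Ry(pitch) Rx(roll)).
In Python, from station import telemetry, cams, workorder, finder gives the robot as it stands.
- The arm moves only by the tool jog_arm, never from a script. Its argument "rows" is a list of rows, each an object with "gripper": the finger opening in m, from 0 to 0.094; "slide": the shift along the tool's x, y, z in m, a list of three; "spin": the turn about the tool's z in rad. In form: [{"gripper": gripper, "slide": [tx, ty, tz], "spin": spin}, ...]. A call has 1 to 8 rows; each row is the pose to reach, as a shift and turn from the pose commanded when the call began, along the tool's axes at that moment; what a row does not reach only later rows make up. A row lasts 1/10 s, in which the tool goes at most 50 mm and 8.59 degrees, less where a joint would pass 70% of its speed; a pose out of reach is approached as far as the arm can. A call with a gripper value outside its range is refused whole. The fingers move at their own pace and stop on an object; "squeeze" is the grip in N (left out, the last holds). Time passes only in rows, so rows that repeat a pose let the fingers close. It gives the time, the measured TCP pose, the force, the opening and the grip force at its end, in the units of the state.
- telemetry.get_obs(): the state, without advancing time (a new reading comes with each control period).
- cams.camera(name): name is "side" or "top" or "wrist"; returns (picture, depth): 384x512x3 uint8, red, green, blue; 384x512 float32, m along the optical axis (not along the pixel's ray), 0 where there is no reading.
- cams.camera_info(name): a dict with "camera_matrix" (3x3 intrinsics, pixels), "R" (3x3) and "t" (3): a world point X has camera coordinates R X + t; the wrist camera has in their place "tool_from_camera" (4x4, takes a point from camera to tool coordinates, whose origin is the TCP and whose axes are the flange's). Camera axes: x right, y down, z forward; pixel columns grow to the right and rows downward; lengths in m; the calibration is good to about 2 mm. A picture is of the moment at which its call begins: read the wrist's pose just before it. camera_info takes no time and is no camera call.
- workorder.hand_in(): hands the job in; it is judged then, once.
Trained networks look in the newest picture that a camera, given by its name, has taken for a name from the list of things; names that differ only in an ending like _2 or _b are one class to them, and where a whole thing is asked for, a point or a joint stands for the part that bears it (a point fixed in the world has none). Each returns a list of dicts, best first, with "confidence" (0 to 1); they miss things now and then, are a little off and sometimes report something else, mostly with a low value. They report only what shows in the picture. A call takes as long as a camera call. They do not tell look-alikes from the thing itself.
- finder.find_in(target, camera): "point" ([x, y, z] in m, in world coordinates, good to about 4 mm: the middle of the surface that is visible of it).
- finder.masks_of(target, camera): "region" (384x512 bool, what is visible of it).
The state is a dict: "time_s": time; "qpos": joint angles; "joint_vel": joint speeds; "tau": joint torques, N m; "ee_pos": TCP position; "eef_rot": TCP orientation; "force": force on the tool from outside, world axes, zero at the start; "moment": the same for the moment, N m; "grip_width": finger opening in m; "grip_force": force on a finger pad.
Only numpy, scipy, OpenCV 4.12 (cv2) and the standard library are available. Lean on these libraries where they do the work, as an engineer would, in place of code of your own. Each camera call takes 0.05 s, during which the arm holds its last target. There are 200 camera calls.

## Working session

There is one attempt and no reset: what is moved stays moved. The work goes in short steps, Python scripts to look and compute and a tool call to move; the robot and the scene stay as the last step left them, time stands still between calls to the robot, and variables do not carry over. Pictures are saved under pics/ and viewed, at most 14 in all, crops included, and the job is handed in when it is done.

Besides the shell and the picture viewer there is one more tool, called after "Request:" as a command line: name --argument value ..., lists and objects as JSON in quotes. jog_arm: Moves the arm, as the interface text tells. Its arguments: {"type":"object","properties":{"rows":{"type":"array","items":{"type":"object","properties":{"gripper":{"type":"number"},"slide":{"type":"array","items":{"type":"number"}},"spin":{"type":"number"}}}},"squeeze":{"type":"number"}},"required":["rows"]}

```bash
mkdir -p pics; ls
cat > h.py <<'E'
from station import telemetry, cams, workorder, finder
import numpy as np, cv2
def save(name,fn):
    p,d=cams.camera(name); cv2.imwrite('pics/'+fn,p[:,:,::-1]); return p,d
def proj(X,cam):
    i=cams.camera_info(cam);c=np.array(i['R'])@np.array(X)+np.array(i['t']);u=np.array(i['camera_matrix'])@c;return (u[:2]/u[2]).round(0)
def cloud(d,cam):
    i=cams.camera_info(cam);K=np.array(i['camera_matrix']);v,u=np.mgrid[:d.shape[0],:d.shape[1]]
    c=np.stack([(u-K[0,2])/K[0,0]*d,(v-K[1,2])/K[1,1]*d,d],-1)
    return (c-np.array(i['t']))@np.array(i['R'])
E
python3 - <<'E'
from h import *
np.set_printoptions(precision=3,suppress=True)
print(telemetry.get_obs())
for c in ['top','side']:
    save(c,c+'1.png')
    i=cams.camera_info(c); print(c,-np.array(i['R']).T@np.array(i['t']))
    for t in ['bottle_large','bottle_medium','bottle_small','dish_large','dish_medium','dish_small','spare_pad']:
        for r in finder.find_in(t,c): print(t,np.array(r['point']),round(r['confidence'],2),proj(r['point'],c))
E
```

```text
pics
{'time_s': 0.0, 'qpos': array([-1.331,  0.3  ,  1.522, -0.   ,  1.321, -0.067]), 'joint_vel': array([-0.   , -0.001,  0.   , -0.001,  0.001,  0.001]), 'tau': array([  0.004, -53.18 , -35.273,   0.071,   0.024,  -0.   ]), 'ee_pos': array([ 0.166, -0.524,  0.404]), 'eef_rot': array([-3.14 , -0.   ,  0.307]), 'force': array([ 0.761, -0.089, -0.9  ]), 'moment': array([ 0.009, -0.048,  0.019]), 'grip_force': 0.0, 'grip_width': 0.09420763403634388}
top [0.385 0.009 1.02 ]
bottle_large [0.58  0.139 0.102] 0.71 [206. 172.]
bottle_medium [ 0.445 -0.01   0.083] 0.53 [266. 227.]
bottle_small [0.442 0.075 0.062] 0.77 [232. 229.]
bottle_small [ 0.457 -0.096  0.06 ] 0.71 [300. 223.]
bottle_small [ 0.448 -0.21   0.061] 0.5 [346. 226.]
bottle_small [ 0.442 -0.012  0.082] 0.26 [267. 228.]
dish_large [ 0.45  -0.212 -0.001] 0.77 [341. 227.]
dish_medium [0.581 0.124 0.004] 0.54 [216. 179.]
dish_medium [ 0.451 -0.015  0.005] 0.38 [268. 226.]
dish_small [ 0.449 -0.011  0.009] 0.75 [266. 227.]
side [ 0.564 -0.603  0.774]
bottle_large [0.594 0.125 0.084] 0.62 [294. 154.]
bottle_large [ 0.451 -0.228  0.057] 0.29 [214. 282.]
bottle_medium [ 0.45  -0.027  0.069] 0.83 [228. 200.]
bottle_small [0.453 0.069 0.055] 0.85 [235. 174.]
bottle_small [ 0.462 -0.108  0.051] 0.74 [229. 234.]
bottle_small [0.442 0.305 0.001] 0.49 [243. 128.]
dish_large [ 0.459 -0.228 -0.002] 0.8 [220. 296.]
dish_medium [0.61  0.125 0.005] 0.74 [298. 176.]
dish_medium [ 0.458 -0.227 -0.003] 0.34 [220. 296.]
dish_small [ 0.467 -0.027 -0.002] 0.69 [236. 219.]
spare_pad [0.445 0.303 0.003] 0.84 [244. 129.]
```

View pics/top1.png

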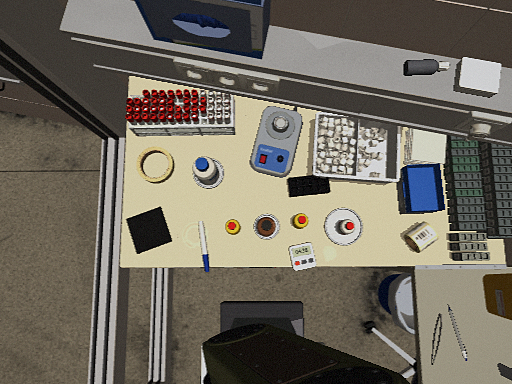

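View pics/side1.png

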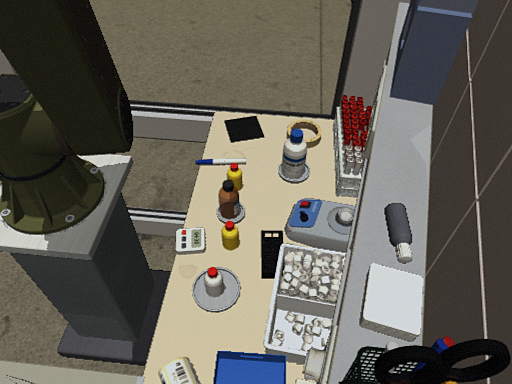

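Top picture: candidates for the small bottle are yellow bottles at (232,227) and (300,221) and the white bottle with a red cap at (347,227) in the large dish. By its description the last one is the one I want. The medium bottle (brown) is in the small dish at (266,227), the large bottle is in the medium dish at (207,172), and the pad is at (150,229). The side picture agrees: white/red at (212,280), brown (228,200), large (294,155), pad (244,129).

```bash
cat >> h.py <<'E'
from scipy.optimize import least_squares
def ringfit(P,c0,Rr,z0=.006,z1=.0135,tol=.012):
    q=P.reshape(-1,3); r=np.hypot(q[:,0]-c0[0],q[:,1]-c0[1])
    q=q[(q[:,2]>z0)&(q[:,2]<z1)&(abs(r-Rr)<tol)]
    s=least_squares(lambda p:np.hypot(q[:,0]-p[0],q[:,1]-p[1])-Rr,c0,loss='soft_l1',f_scale=.001)
    return s.x.round(4),len(q),round(float(np.abs(s.fun).mean()),4)
def cap(P,c0,h,rad=.03,band=.006):
    q=P.reshape(-1,3); q=q[(abs(q[:,2]-h)<band)&(np.hypot(q[:,0]-c0[0],q[:,1]-c0[1])<rad)]
    return ((q.max(0)+q.min(0))/2).round(4) if len(q) else None,len(q),q.mean(0).round(4) if len(q) else None
E
python3 - <<'E'
from h import *
P0,D={},{}
for c in ['top','side']:
    p,d=cams.camera(c); P=cloud(d,c); D[c]=p
    print(c)
    for n,c0,h in [('L',(.592,.137),.138),('M',(.45,-.018),.108),('S',(.452,-.215),.081),('y1',(.447,.073),.078),('y2',(.46,-.1),.078)]: print(n,*cap(P,c0,h))
    for n,c0,R in [('dL',(.455,-.213),.0485),('dM',(.592,.133),.0405),('dS',(.452,-.02),.0325)]:
        x=c0
        for _ in range(3): x,*r=ringfit(P,x,R)
        print(n,x,r)
    h=P[(abs(P[...,0]-.445)<.08)&(abs(P[...,1]-.305)<.08)&(abs(P[...,2])<.02)&(p.max(-1)<50)]
    print('pad',((h.max(0)+h.min(0))/2).round(3),h.mean(0).round(3),np.ptp(h,0).round(3))
a=cv2.resize(D['top'][195:255,215:375],None,fx=4,fy=4); b=cv2.resize(D['side'][240:310,180:340],None,fx=4,fy=4)
cv2.imwrite('pics/crop.png',np.vstack([a,b])[:,:,::-1])
E
```

```text
top
L [0.5953 0.146  0.1367] 131 [0.5943 0.146  0.1376]
M [ 0.4492 -0.0087  0.1071] 81 [ 0.4489 -0.0082  0.1078]
S [ 0.4474 -0.216   0.0808] 50 [ 0.4477 -0.2154  0.0807]
y1 [0.4495 0.0767 0.0772] 48 [0.4497 0.0774 0.0778]
y2 [ 0.4633 -0.0979  0.0772] 49 [ 0.4637 -0.0978  0.0779]
dL [ 0.4507 -0.2148] [165, 0.0015]
dM [0.5989 0.147 ] [98, 0.0017]
dS [ 0.4518 -0.0106] [107, 0.0011]
pad [0.445 0.304 0.003] [0.445 0.305 0.003] [0.123 0.121 0.012]
side
L [0.5928 0.1435 0.136 ] 102 [0.5927 0.1423 0.1368]
M [ 0.4471 -0.0109  0.1064] 84 [ 0.4469 -0.0121  0.1068]
S [ 0.4455 -0.2171  0.0792] 79 [ 0.4461 -0.2182  0.0797]
y1 [0.4487 0.0759 0.0766] 46 [0.4485 0.0742 0.0768]
y2 [ 0.4628 -0.0998  0.076 ] 61 [ 0.4628 -0.1008  0.0769]
dL [ 0.4492 -0.2172] [259, 0.001]
dM [0.5968 0.1451] [125, 0.0028]
dS [ 0.4504 -0.0118] [98, 0.0028]
pad [0.444 0.305 0.003] [0.444 0.303 0.003] [0.12  0.123 0.009]
```

View pics/crop.png

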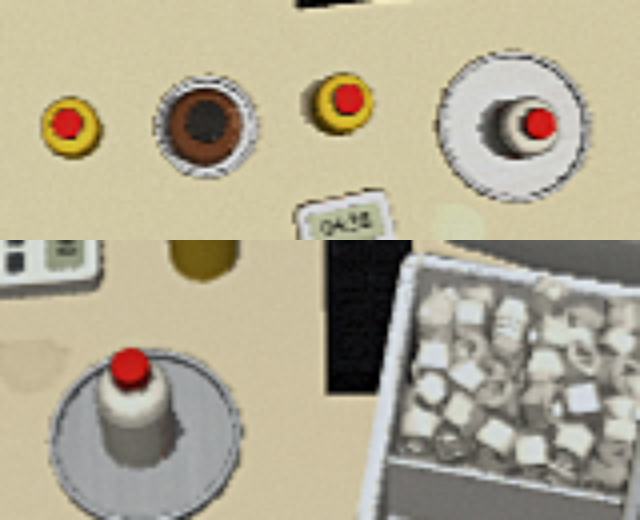

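The crop confirms it: white body with red cap standing in the large dish (crop 540,125 / 130,400), and the yellow ones are the look-alikes.

Request:
jog_arm --rows '[{"gripper": 0.094,"slide": [0.36,-0.208,0],"spin": -1.264},{"gripper": 0.094,"slide": [0.36,-0.208,0],"spin": -1.264},{"gripper": 0.094,"slide": [0.36,-0.208,0],"spin": -1.264},{"gripper": 0.094,"slide": [0.36,-0.208,0],"spin": -1.264},{"gripper": 0.094,"slide": [0.36,-0.208,0],"spin": -1.264},{"gripper": 0.094,"slide": [0.36,-0.208,0],"spin": -1.264},{"gripper": 0.094,"slide": [0.36,-0.208,0],"spin": -1.264},{"gripper": 0.094,"slide": [0.36,-0.208,0],"spin": -1.264}]'

```text
time_s: 1.7
ee_pos: [0.4368, -0.2271, 0.4049]
eef_rot: [3.141, 0.0, 1.513]
force: [0.3, -0.8, -0.2]
grip_width: 0.094
grip_force: 0.0
```

Request:
jog_arm --rows '[{"gripper": 0.094,"slide": [0.0,0.0,0],"spin": 0},{"gripper": 0.094,"slide": [0,0,0],"spin": 0}]'

```text
time_s: 1.9
ee_pos: [0.4362, -0.2283, 0.4046]
eef_rot: [-3.141, 0.0, 1.508]
force: [0.3, -0.4, 0.7]
grip_width: 0.094
grip_force: 0.0
```

Request:
jog_arm --rows '[{"gripper": 0.094,"slide": [0.012,0.0096,0],"spin": -0.063},{"gripper": 0.094,"slide": [0.012,0.0096,0.04],"spin": -0.063},{"gripper": 0.094,"slide": [0.012,0.0096,0.08],"spin": -0.063},{"gripper": 0.094,"slide": [0.012,0.0096,0.12],"spin": -0.063},{"gripper": 0.094,"slide": [0.012,0.0096,0.15],"spin": -0.063},{"gripper": 0.094,"slide": [0.012,0.0096,0.17],"spin": -0.063},{"gripper": 0.094,"slide": [0.012,0.0096,0.184],"spin": -0.063},{"gripper": 0.094,"slide": [0.012,0.0096,0.184],"spin": -0.063}]'

```text
time_s: 2.7
ee_pos: [0.4451, -0.2187, 0.2191]
eef_rot: [-3.139, -0.001, 1.567]
force: [-1.5, -0.4, -0.0]
grip_width: 0.0937
grip_force: 0.0
```

Request:
jog_arm --rows '[{"gripper": 0.06,"slide": [0,0,0],"spin": 0},{"gripper": 0.045,"slide": [0,0,0],"spin": 0},{"gripper": 0.03,"slide": [0,0,0],"spin": 0},{"gripper": 0.03,"slide": [0,0,0],"spin": 0},{"gripper": 0.03,"slide": [0,0,0],"spin": 0},{"gripper": 0.03,"slide": [0,0,0],"spin": 0},{"gripper": 0.03,"slide": [0,0,0],"spin": 0},{"gripper": 0.03,"slide": [0,0,0],"spin": 0}]' --squeeze 12

```text
time_s: 3.5
ee_pos: [0.4462, -0.2176, 0.2207]
eef_rot: [3.142, -0.0, 1.57]
force: [0.6, 0.5, -0.0]
grip_width: 0.0379
grip_force: 12.0
```

Request:
jog_arm --rows '[{"gripper": 0.03,"slide": [0,0,-0.015],"spin": 0},{"gripper": 0.03,"slide": [0,0,-0.045],"spin": 0},{"gripper": 0.03,"slide": [0,0,-0.085],"spin": 0},{"gripper": 0.03,"slide": [0,0,-0.12],"spin": 0},{"gripper": 0.03,"slide": [0.02,0,-0.14],"spin": 0},{"gripper": 0.03,"slide": [0.05,0,-0.145],"spin": 0},{"gripper": 0.03,"slide": [0.09,0,-0.145],"spin": 0},{"gripper": 0.03,"slide": [0.13,0,-0.145],"spin": 0}]'

```text
time_s: 4.3
ee_pos: [0.446, -0.0864, 0.3658]
eef_rot: [3.141, 0.0, 1.569]
force: [0.4, 0.3, 0.1]
grip_width: 0.0377
grip_force: 12.0
```

Request:
jog_arm --rows '[{"gripper": 0.03,"slide": [0.045,0,0],"spin": 0},{"gripper": 0.03,"slide": [0.09,0,0],"spin": 0},{"gripper": 0.03,"slide": [0.135,0,0],"spin": 0},{"gripper": 0.03,"slide": [0.18,0,0],"spin": 0},{"gripper": 0.03,"slide": [0.225,0,0],"spin": 0},{"gripper": 0.03,"slide": [0.27,0,0],"spin": 0},{"gripper": 0.03,"slide": [0.315,0,0],"spin": 0},{"gripper": 0.03,"slide": [0.35,0,0],"spin": 0}]'

```text
time_s: 5.1
ee_pos: [0.4461, 0.2648, 0.3656]
eef_rot: [-3.142, -0.0, 1.571]
force: [0.3, -0.0, -0.3]
grip_width: 0.0378
grip_force: 12.0
```

Request:
jog_arm --rows '[{"gripper": 0.03,"slide": [0.025,-0.002,0],"spin": 0},{"gripper": 0.03,"slide": [0.04,-0.002,0],"spin": 0},{"gripper": 0.03,"slide": [0.042,-0.002,0.02],"spin": 0},{"gripper": 0.03,"slide": [0.042,-0.002,0.05],"spin": 0},{"gripper": 0.03,"slide": [0.042,-0.002,0.08],"spin": 0},{"gripper": 0.03,"slide": [0.042,-0.002,0.11],"spin": 0},{"gripper": 0.03,"slide": [0.042,-0.002,0.125],"spin": 0},{"gripper": 0.03,"slide": [0.042,-0.002,0.125],"spin": 0}]'

```text
time_s: 5.9
ee_pos: [0.4445, 0.3037, 0.2387]
eef_rot: [-3.138, 0.002, 1.569]
force: [0.6, 0.5, 0.6]
grip_width: 0.0377
grip_force: 12.0
```

Request:
jog_arm --rows '[{"gripper": 0.03,"slide": [0,0,0.01],"spin": 0},{"gripper": 0.03,"slide": [0,0,0.015],"spin": 0},{"gripper": 0.03,"slide": [0,0,0.018],"spin": 0},{"gripper": 0.03,"slide": [0,0,0.0195],"spin": 0},{"gripper": 0.03,"slide": [0,0,0.0195],"spin": 0}]'

```text
time_s: 6.4
ee_pos: [0.4447, 0.3045, 0.2213]
eef_rot: [3.141, -0.0, 1.57]
force: [-0.6, 0.2, -0.5]
grip_width: 0.038
grip_force: 12.0
```

Request:
jog_arm --rows '[{"gripper": 0.045,"slide": [0,0,0],"spin": 0},{"gripper": 0.06,"slide": [0,0,0],"spin": 0},{"gripper": 0.094,"slide": [0,0,0],"spin": 0},{"gripper": 0.094,"slide": [0,0,-0.02],"spin": 0},{"gripper": 0.094,"slide": [0,0,-0.06],"spin": 0},{"gripper": 0.094,"slide": [0,0,-0.1],"spin": 0},{"gripper": 0.094,"slide": [0,0,-0.14],"spin": 0},{"gripper": 0.094,"slide": [0,0,-0.16],"spin": 0}]'

```text
time_s: 7.2
ee_pos: [0.4446, 0.3044, 0.3849]
eef_rot: [3.138, -0.002, 1.57]
force: [-0.1, -0.6, -1.1]
grip_width: 0.0936
grip_force: 0.0
```

Request:
jog_arm --rows '[{"gripper": 0.094,"slide": [-0.03,0.03,0],"spin": 0},{"gripper": 0.094,"slide": [-0.06,0.06,0],"spin": 0},{"gripper": 0.094,"slide": [-0.09,0.09,0],"spin": 0},{"gripper": 0.094,"slide": [-0.12,0.12,0],"spin": 0},{"gripper": 0.094,"slide": [-0.145,0.14,0],"spin": 0},{"gripper": 0.094,"slide": [-0.16,0.149,0],"spin": 0},{"gripper": 0.094,"slide": [-0.16,0.149,0],"spin": 0},{"gripper": 0.094,"slide": [-0.16,0.149,0],"spin": 0}]'

```text
time_s: 8.0
ee_pos: [0.5931, 0.1448, 0.3812]
eef_rot: [-3.141, -0.0, 1.57]
force: [0.6, 0.4, -0.0]
grip_width: 0.094
grip_force: 0.0
```

Run:
```python
from h import *
print(telemetry.get_obs()['ee_pos'])
p,d=save('side','side2.png'); P=cloud(d,'side')
print(*cap(P,(.4445,.304),.08)); print(*cap(P,(.594,.144),.137))
w,_=cams.camera('wrist')
cv2.imwrite('pics/w2.png',np.hstack([p[90:220,180:350],cv2.resize(w,(173,130))])[:,:,::-1])
```

```text
[0.59305969 0.14484531 0.38115999]
[0.4436 0.3027 0.0785] 38 [0.4441 0.3016 0.0792]
[0.593  0.1443 0.1364] 107 [0.5931 0.1418 0.1367]
```

View pics/w2.png

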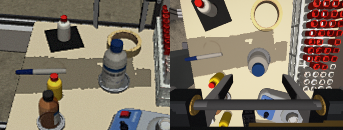

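The small bottle stands upright on the pad (side crop ~ (65,30)) and the gripper is over the large bottle. I'll check the clearance to the tube rack before going down.

Run:
```python
from h import *
for c in ['top','side','wrist']:
    if c=='wrist': continue
    p,d=cams.camera(c); P=cloud(d,c)
    for a in np.arange(.63,.75,.02):
        m=(d>0)&(P[...,0]>a)&(P[...,0]<a+.02)&(abs(P[...,1]-.145)<.045)&(P[...,2]<.2)
        print(c,round(a,2),m.sum(),P[m][:,2].max().round(3) if m.any() else None)
```

```text
top 0.63 75 0.01
top 0.65 92 0.004
top 0.67 87 0.005
top 0.69 166 0.072
top 0.71 197 0.121
top 0.73 110 0.122
side 0.63 212 0.2
side 0.65 181 0.19
side 0.67 186 0.003
side 0.69 307 0.075
side 0.71 303 0.121
side 0.73 229 0.121
```

Request:
jog_arm --rows '[{"gripper": 0.094,"slide": [0,0.001,0.03],"spin": 0},{"gripper": 0.094,"slide": [0,0.001,0.07],"spin": 0},{"gripper": 0.094,"slide": [0,0.001,0.105],"spin": 0},{"gripper": 0.094,"slide": [0,0.001,0.12],"spin": 0},{"gripper": 0.094,"slide": [0,0.001,0.128],"spin": 0},{"gripper": 0.094,"slide": [0,0.001,0.128],"spin": 0}]'

```text
time_s: 8.8
ee_pos: [0.5946, 0.1446, 0.2535]
eef_rot: [3.141, -0.0, 1.57]
force: [0.6, -0.5, 0.5]
grip_width: 0.0937
grip_force: 0.0
```

Request:
jog_arm --rows '[{"gripper": 0.07,"slide": [0,0,0],"spin": 0},{"gripper": 0.06,"slide": [0,0,0],"spin": 0},{"gripper": 0.05,"slide": [0,0,0],"spin": 0},{"gripper": 0.05,"slide": [0,0,0],"spin": 0},{"gripper": 0.05,"slide": [0,0,0],"spin": 0},{"gripper": 0.05,"slide": [0,0,0],"spin": 0}]' --squeeze 20

```text
time_s: 9.4
ee_pos: [0.5946, 0.1443, 0.2535]
eef_rot: [3.141, -0.0, 1.57]
force: [0.4, 1.5, 3.9]
grip_width: 0.0599
grip_force: 20.0
```

Request:
jog_arm --rows '[{"gripper": 0.05,"slide": [0,0,-0.015],"spin": 0},{"gripper": 0.05,"slide": [0,0,-0.045],"spin": 0},{"gripper": 0.05,"slide": [0,0,-0.08],"spin": 0},{"gripper": 0.05,"slide": [0,0,-0.115],"spin": 0},{"gripper": 0.05,"slide": [0,0,-0.135],"spin": 0},{"gripper": 0.05,"slide": [-0.02,-0.008,-0.14],"spin": 0},{"gripper": 0.05,"slide": [-0.055,-0.022,-0.14],"spin": 0},{"gripper": 0.05,"slide": [-0.095,-0.038,-0.14],"spin": 0}]'

```text
time_s: 10.2
ee_pos: [0.5557, 0.0489, 0.394]
eef_rot: [3.141, -0.0, 1.571]
force: [-0.3, -1.6, -2.8]
grip_width: 0.0602
grip_force: 20.0
```

Request:
jog_arm --rows '[{"gripper": 0.05,"slide": [-0.04,-0.016,0],"spin": 0},{"gripper": 0.05,"slide": [-0.08,-0.032,0],"spin": 0},{"gripper": 0.05,"slide": [-0.12,-0.048,0],"spin": 0},{"gripper": 0.05,"slide": [-0.16,-0.064,0],"spin": 0},{"gripper": 0.05,"slide": [-0.2,-0.08,0],"spin": 0},{"gripper": 0.05,"slide": [-0.235,-0.095,0],"spin": 0},{"gripper": 0.05,"slide": [-0.255,-0.102,0],"spin": 0},{"gripper": 0.05,"slide": [-0.265,-0.1066,0],"spin": 0}]'

```text
time_s: 11.0
ee_pos: [0.4488, -0.217, 0.3939]
eef_rot: [3.141, 0.0, 1.568]
force: [-0.9, 0.2, -1.2]
grip_width: 0.0599
grip_force: 20.0
```

Request:
jog_arm --rows '[{"gripper": 0.05,"slide": [0,0,0.0],"spin": 0},{"gripper": 0.05,"slide": [0,0,0.03],"spin": 0},{"gripper": 0.05,"slide": [0,0,0.07],"spin": 0},{"gripper": 0.05,"slide": [0,0,0.1],"spin": 0},{"gripper": 0.05,"slide": [0,0,0.115],"spin": 0},{"gripper": 0.05,"slide": [0,0,0.12],"spin": 0},{"gripper": 0.05,"slide": [0,0,0.12],"spin": 0}]'

```text
time_s: 11.7
ee_pos: [0.45, -0.2149, 0.2732]
eef_rot: [-3.141, -0.0, 1.571]
force: [-0.3, -0.8, -1.5]
grip_width: 0.0597
grip_force: 20.0
```

Then the last 19.5 mm down, release, and rise.

Request:
jog_arm --rows '[{"gripper": 0.05,"slide": [0,0,0.01],"spin": 0},{"gripper": 0.05,"slide": [0,0,0.015],"spin": 0},{"gripper": 0.05,"slide": [0,0,0.018],"spin": 0},{"gripper": 0.05,"slide": [0,0,0.0195],"spin": 0},{"gripper": 0.05,"slide": [0,0,0.0195],"spin": 0}]'

```text
time_s: 12.2
ee_pos: [0.4496, -0.2156, 0.2537]
eef_rot: [3.141, 0.0, 1.57]
force: [-0.3, 0.1, -1.9]
grip_width: 0.0597
grip_force: 20.0
```

Request:
jog_arm --rows '[{"gripper": 0.066,"slide": [0,0,0],"spin": 0},{"gripper": 0.08,"slide": [0,0,0],"spin": 0},{"gripper": 0.094,"slide": [0,0,0],"spin": 0},{"gripper": 0.094,"slide": [0,0,0],"spin": 0},{"gripper": 0.094,"slide": [0,0,-0.02],"spin": 0},{"gripper": 0.094,"slide": [0,0,-0.06],"spin": 0},{"gripper": 0.094,"slide": [0,0,-0.1],"spin": 0},{"gripper": 0.094,"slide": [0,0,-0.12],"spin": 0}]'

```text
time_s: 13.0
ee_pos: [0.4496, -0.2156, 0.3771]
eef_rot: [3.138, 0.002, 1.57]
force: [-0.4, 0.6, -0.3]
grip_width: 0.0938
grip_force: 0.0
```

Request:
jog_arm --rows '[{"gripper": 0.094,"slide": [0.04,0,0],"spin": 0},{"gripper": 0.094,"slide": [0.08,0,0],"spin": 0},{"gripper": 0.094,"slide": [0.12,0,0],"spin": 0},{"gripper": 0.094,"slide": [0.16,0,0],"spin": 0},{"gripper": 0.094,"slide": [0.19,-0.001,0],"spin": 0},{"gripper": 0.094,"slide": [0.205,-0.002,0],"spin": 0},{"gripper": 0.094,"slide": [0.205,-0.002,0],"spin": 0},{"gripper": 0.094,"slide": [0.205,-0.002,0],"spin": 0}]'

```text
time_s: 13.8
ee_pos: [0.4478, -0.0108, 0.3737]
eef_rot: [3.141, 0.0, 1.57]
force: [0.5, -0.2, -0.9]
grip_width: 0.0943
grip_force: 0.0
```

Run:
```python
from h import *
print(telemetry.get_obs()['ee_pos'])
p,d=cams.camera('side'); P=cloud(d,'side')
print('L',*cap(P,(.45,-.216),.137)); print('M',*cap(P,(.4475,-.0105),.107))
x=(.597,.145); print(ringfit(P,x,.0405),ringfit(P,(.45,-.216),.0485))
p,d=cams.camera('top'); P=cloud(d,'top')
print(ringfit(P,x,.0405)); print('L',*cap(P,(.45,-.216),.137))
cv2.imwrite('pics/s3.png',cv2.resize(cams.camera('side')[0][140:340,150:350],(600,600))[:,:,::-1])
```

```text
[ 0.44782204 -0.01079872  0.37374688]
L [ 0.4487 -0.2149  0.1356] 207 [ 0.4491 -0.2163  0.1367]
M [ 0.4467 -0.011   0.1061] 85 [ 0.4471 -0.0123  0.1067]
(array([0.5965, 0.1441]), 143, 0.0013) (array([ 0.4492, -0.2171]), 210, 0.001)
(array([0.5983, 0.1463]), 144, 0.0017)
L [ 0.4496 -0.2124  0.137 ] 145 [ 0.4496 -0.2123  0.1375]
```

View pics/s3.png

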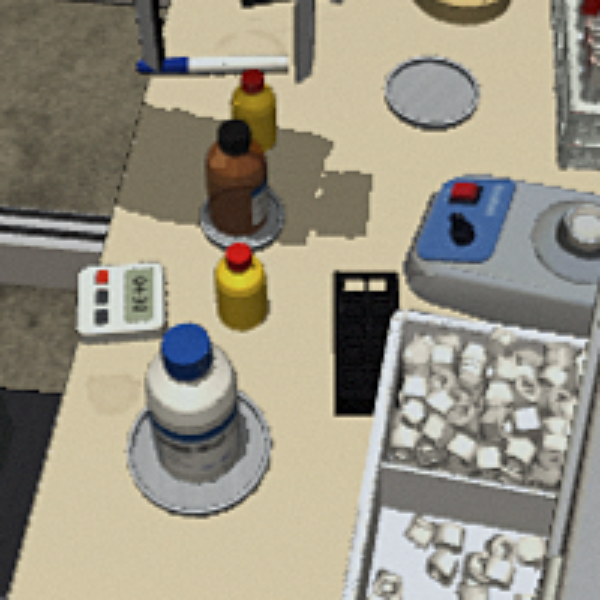

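The large bottle stands in the centre of the large dish (crop 190,430). The medium dish is empty (430,92) and the medium bottle is below the gripper (235,180). Next is the medium bottle.

Request:
jog_arm --rows '[{"gripper": 0.094,"slide": [0,0,0.03],"spin": 0},{"gripper": 0.094,"slide": [0,0,0.07],"spin": 0},{"gripper": 0.094,"slide": [0,0,0.11],"spin": 0},{"gripper": 0.094,"slide": [0,0,0.13],"spin": 0},{"gripper": 0.094,"slide": [0,0,0.141],"spin": 0},{"gripper": 0.094,"slide": [0,0,0.141],"spin": 0}]'

```text
time_s: 14.55
ee_pos: [0.4478, -0.011, 0.2319]
eef_rot: [-3.14, -0.0, 1.569]
force: [0.9, -0.2, 0.1]
grip_width: 0.0939
grip_force: 0.0
```

Request:
jog_arm --rows '[{"gripper": 0.06,"slide": [0,0,0],"spin": 0},{"gripper": 0.05,"slide": [0,0,0],"spin": 0},{"gripper": 0.04,"slide": [0,0,0],"spin": 0},{"gripper": 0.04,"slide": [0,0,0],"spin": 0},{"gripper": 0.04,"slide": [0,0,0],"spin": 0},{"gripper": 0.04,"slide": [0,0,0],"spin": 0},{"gripper": 0.04,"slide": [0,0,0],"spin": 0}]' --squeeze 20

```text
time_s: 15.25
ee_pos: [0.4478, -0.0106, 0.2327]
eef_rot: [3.141, 0.0, 1.57]
force: [0.2, 0.4, 1.0]
grip_width: 0.0479
grip_force: 20.0
```

Request:
jog_arm --rows '[{"gripper": 0.04,"slide": [0,0,-0.015],"spin": 0},{"gripper": 0.04,"slide": [0,0,-0.045],"spin": 0},{"gripper": 0.04,"slide": [0,0,-0.085],"spin": 0},{"gripper": 0.04,"slide": [0,0,-0.115],"spin": 0},{"gripper": 0.04,"slide": [0.01,0.01,-0.13],"spin": 0},{"gripper": 0.04,"slide": [0.03,0.029,-0.13],"spin": 0},{"gripper": 0.04,"slide": [0.06,0.058,-0.13],"spin": 0},{"gripper": 0.04,"slide": [0.09,0.087,-0.13],"spin": 0}]'

```text
time_s: 16.05
ee_pos: [0.5357, 0.0803, 0.3628]
eef_rot: [3.141, -0.0, 1.569]
force: [0.3, -1.1, -0.7]
grip_width: 0.0481
grip_force: 20.0
```

Request:
jog_arm --rows '[{"gripper": 0.04,"slide": [0.03,0.029,0],"spin": 0},{"gripper": 0.04,"slide": [0.055,0.053,0],"spin": 0},{"gripper": 0.04,"slide": [0.066,0.0627,0],"spin": 0},{"gripper": 0.04,"slide": [0.066,0.0627,0.01],"spin": 0},{"gripper": 0.04,"slide": [0.066,0.0627,0.04],"spin": 0},{"gripper": 0.04,"slide": [0.066,0.0627,0.08],"spin": 0},{"gripper": 0.04,"slide": [0.066,0.0627,0.11],"spin": 0},{"gripper": 0.04,"slide": [0.066,0.0627,0.11],"spin": 0}]'

```text
time_s: 16.85
ee_pos: [0.5962, 0.1443, 0.248]
eef_rot: [-3.134, 0.002, 1.569]
force: [-0.3, -0.5, -0.5]
grip_width: 0.0478
grip_force: 20.0
```

Request:
jog_arm --rows '[{"gripper": 0.04,"slide": [0,0,0.01],"spin": 0},{"gripper": 0.04,"slide": [0,0,0.015],"spin": 0},{"gripper": 0.04,"slide": [0,0,0.018],"spin": 0},{"gripper": 0.04,"slide": [0,0,0.0195],"spin": 0},{"gripper": 0.04,"slide": [0,0,0.0195],"spin": 0}]'

```text
time_s: 17.35
ee_pos: [0.5977, 0.1453, 0.2335]
eef_rot: [3.141, -0.0, 1.57]
force: [0.9, -0.4, -1.1]
grip_width: 0.0481
grip_force: 20.0
```

Request:
jog_arm --rows '[{"gripper": 0.055,"slide": [0,0,0],"spin": 0},{"gripper": 0.07,"slide": [0,0,0],"spin": 0},{"gripper": 0.094,"slide": [0,0,0],"spin": 0},{"gripper": 0.094,"slide": [0,0,0],"spin": 0},{"gripper": 0.094,"slide": [0,0,-0.02],"spin": 0},{"gripper": 0.094,"slide": [0,0,-0.06],"spin": 0},{"gripper": 0.094,"slide": [0,0,-0.1],"spin": 0},{"gripper": 0.094,"slide": [0,0,-0.13],"spin": 0}]'

```text
time_s: 18.15
ee_pos: [0.5976, 0.1453, 0.3659]
eef_rot: [3.139, -0.0, 1.57]
force: [0.2, 0.3, 0.8]
grip_width: 0.0932
grip_force: 0.0
```

Request:
jog_arm --rows '[{"gripper": 0.094,"slide": [0.03,-0.03,0],"spin": 0},{"gripper": 0.094,"slide": [0.06,-0.06,0],"spin": 0},{"gripper": 0.094,"slide": [0.09,-0.09,0],"spin": 0},{"gripper": 0.094,"slide": [0.12,-0.12,0],"spin": 0},{"gripper": 0.094,"slide": [0.145,-0.14,0],"spin": 0},{"gripper": 0.094,"slide": [0.159,-0.153,0],"spin": 0},{"gripper": 0.094,"slide": [0.159,-0.153,0],"spin": 0},{"gripper": 0.094,"slide": [0.159,-0.153,0],"spin": 0}]'

```text
time_s: 18.95
ee_pos: [0.4449, 0.3043, 0.3633]
eef_rot: [3.141, -0.0, 1.57]
force: [0.8, -0.1, -0.1]
grip_width: 0.0939
grip_force: 0.0
```

Run:
```python
from h import *
print(telemetry.get_obs()['ee_pos'])
for c in ['top','side']:
    p,d=cams.camera(c); P=cloud(d,c)
    print(c,'M',*cap(P,(.5975,.1455),.107)); print('S',*cap(P,(.4445,.304),.08)); print('dS',ringfit(P,(.451,-.011),.0325), 'dM',ringfit(P,(.597,.145),.0405))
```

```text
[0.4449485  0.30430201 0.36329534]
top M [0.5989 0.1467 0.1075] 81 [0.5976 0.1467 0.1078]
S [0.446  0.3055 0.0795] 49 [0.4454 0.3051 0.0808]
dS (array([ 0.4519, -0.0103]), 109, 0.0014) dM (array([0.5986, 0.1466]), 117, 0.0016)
side M [0.5967 0.1444 0.1062] 71 [0.5966 0.1426 0.1065]
S [0.4436 0.304  0.0789] 34 [0.4437 0.3023 0.0795]
dS (array([ 0.4502, -0.013 ]), 122, 0.0012) dM (array([0.5964, 0.1444]), 107, 0.0011)
```

Medium is in its dish. Now the small bottle: down to TCP z 0.221 (0.142), then grip. The target is the small dish at (0.451, -0.0115).

Request:
jog_arm --rows '[{"gripper": 0.094,"slide": [0,0,0.03],"spin": 0},{"gripper": 0.094,"slide": [0,0,0.07],"spin": 0},{"gripper": 0.094,"slide": [0,0,0.11],"spin": 0},{"gripper": 0.094,"slide": [0,0,0.13],"spin": 0},{"gripper": 0.094,"slide": [0,0,0.142],"spin": 0},{"gripper": 0.094,"slide": [0,0,0.142],"spin": 0}]'

```text
time_s: 19.65
ee_pos: [0.4452, 0.3038, 0.2201]
eef_rot: [-3.14, 0.001, 1.569]
force: [0.5, -0.3, 1.3]
grip_width: 0.0939
grip_force: 0.0
```

Request:
jog_arm --rows '[{"gripper": 0.06,"slide": [0,0,0],"spin": 0},{"gripper": 0.045,"slide": [0,0,0],"spin": 0},{"gripper": 0.03,"slide": [0,0,0],"spin": 0},{"gripper": 0.03,"slide": [0,0,0],"spin": 0},{"gripper": 0.03,"slide": [0,0,0],"spin": 0},{"gripper": 0.03,"slide": [0,0,0],"spin": 0},{"gripper": 0.03,"slide": [0,0,0],"spin": 0},{"gripper": 0.03,"slide": [0,0,0],"spin": 0}]' --squeeze 12

```text
time_s: 20.45
ee_pos: [0.4448, 0.3044, 0.2212]
eef_rot: [-3.142, -0.0, 1.57]
force: [-1.4, 0.5, 0.9]
grip_width: 0.0375
grip_force: 12.0
```

Request:
jog_arm --rows '[{"gripper": 0.03,"slide": [0,0,-0.015],"spin": 0},{"gripper": 0.03,"slide": [0,0,-0.045],"spin": 0},{"gripper": 0.03,"slide": [0,0,-0.085],"spin": 0},{"gripper": 0.03,"slide": [0,0,-0.12],"spin": 0},{"gripper": 0.03,"slide": [-0.02,0,-0.13],"spin": 0},{"gripper": 0.03,"slide": [-0.05,0,-0.13],"spin": 0},{"gripper": 0.03,"slide": [-0.09,0,-0.13],"spin": 0},{"gripper": 0.03,"slide": [-0.13,0,-0.13],"spin": 0}]'

```text
time_s: 21.25
ee_pos: [0.4443, 0.1732, 0.3511]
eef_rot: [3.142, -0.0, 1.571]
force: [0.5, -0.1, 0.5]
grip_width: 0.0376
grip_force: 12.0
```

Request:
jog_arm --rows '[{"gripper": 0.03,"slide": [-0.04,0.006,0],"spin": 0},{"gripper": 0.03,"slide": [-0.08,0.006,0],"spin": 0},{"gripper": 0.03,"slide": [-0.12,0.006,0],"spin": 0},{"gripper": 0.03,"slide": [-0.15,0.006,0],"spin": 0},{"gripper": 0.03,"slide": [-0.175,0.006,0],"spin": 0},{"gripper": 0.03,"slide": [-0.1855,0.006,0],"spin": 0},{"gripper": 0.03,"slide": [-0.1855,0.006,0],"spin": 0},{"gripper": 0.03,"slide": [-0.1855,0.006,0],"spin": 0}]'

```text
time_s: 22.05
ee_pos: [0.4505, -0.0105, 0.3511]
eef_rot: [-3.141, -0.0, 1.57]
force: [0.0, 0.6, -1.1]
grip_width: 0.0378
grip_force: 12.0
```

Request:
jog_arm --rows '[{"gripper": 0.03,"slide": [0,0,0.03],"spin": 0},{"gripper": 0.03,"slide": [0,0,0.065],"spin": 0},{"gripper": 0.03,"slide": [0,0,0.095],"spin": 0},{"gripper": 0.03,"slide": [0,0,0.11],"spin": 0},{"gripper": 0.03,"slide": [0,0,0.12],"spin": 0},{"gripper": 0.03,"slide": [0,0,0.126],"spin": 0},{"gripper": 0.03,"slide": [0,0,0.1295],"spin": 0},{"gripper": 0.03,"slide": [0,0,0.1295],"spin": 0}]'

```text
time_s: 22.85
ee_pos: [0.4506, -0.0109, 0.2219]
eef_rot: [3.141, 0.0, 1.57]
force: [0.0, -0.4, -1.1]
grip_width: 0.0377
grip_force: 12.0
```

Request:
jog_arm --rows '[{"gripper": 0.045,"slide": [0,0,0],"spin": 0},{"gripper": 0.06,"slide": [0,0,0],"spin": 0},{"gripper": 0.08,"slide": [0,0,0],"spin": 0},{"gripper": 0.08,"slide": [0,0,0],"spin": 0},{"gripper": 0.08,"slide": [0,0,-0.02],"spin": 0},{"gripper": 0.08,"slide": [0,0,-0.06],"spin": 0},{"gripper": 0.08,"slide": [0,0,-0.1],"spin": 0},{"gripper": 0.08,"slide": [0,0,-0.14],"spin": 0}]'

```text
time_s: 23.65
ee_pos: [0.4502, -0.0111, 0.3633]
eef_rot: [-3.142, -0.0, 1.57]
force: [-0.5, 0.5, 0.5]
grip_width: 0.0801
grip_force: 0.0
```

Request:
jog_arm --rows '[{"gripper": 0.08,"slide": [0.03,-0.02,-0.03],"spin": 0},{"gripper": 0.08,"slide": [0.07,-0.04,-0.03],"spin": 0},{"gripper": 0.08,"slide": [0.11,-0.05,-0.03],"spin": 0},{"gripper": 0.08,"slide": [0.15,-0.05,-0.03],"spin": 0},{"gripper": 0.08,"slide": [0.19,-0.05,-0.03],"spin": 0},{"gripper": 0.08,"slide": [0.19,-0.05,-0.03],"spin": 0},{"gripper": 0.08,"slide": [0.19,-0.05,-0.03],"spin": 0}]'

```text
time_s: 24.35
ee_pos: [0.4005, 0.1793, 0.3915]
eef_rot: [-3.141, 0.0, 1.572]
force: [0.1, -0.1, -0.4]
grip_width: 0.0802
grip_force: 0.0
```

Run:
```python
from h import *
for c in ['top','side']:
    p,d=cams.camera(c); P=cloud(d,c)
    for n,x,h,R in [('L',(.45,-.216),.137,.0485),('M',(.5975,.1455),.107,.0405),('S',(.451,-.011),.08,.0325)]:
        print(c,n,*cap(P,x,h),'dish',ringfit(P,x,R)[0])
    if c=='side': cv2.imwrite('pics/s4.png',cv2.resize(p[100:340,150:350],(500,600))[:,:,::-1])
```

```text
top L [ 0.4493 -0.2125  0.1366] 142 [ 0.4497 -0.2125  0.1375] dish [ 0.4508 -0.2153]
top M [0.5986 0.147  0.1061] 79 [0.598  0.1467 0.1069] dish [0.5988 0.1467]
top S [ 0.4513 -0.0092  0.0792] 46 [ 0.4512 -0.009   0.0803] dish [ 0.4518 -0.0104]
side L [ 0.4486 -0.2152  0.1355] 208 [ 0.4491 -0.2164  0.1366] dish [ 0.4492 -0.217 ]
side M [0.5967 0.1442 0.1064] 66 [0.5964 0.1431 0.1069] dish [0.5964 0.1442]
side S [ 0.4502 -0.0109  0.0786] 55 [ 0.45   -0.0121  0.0791] dish [ 0.4502 -0.0126]
```

View pics/s4.png

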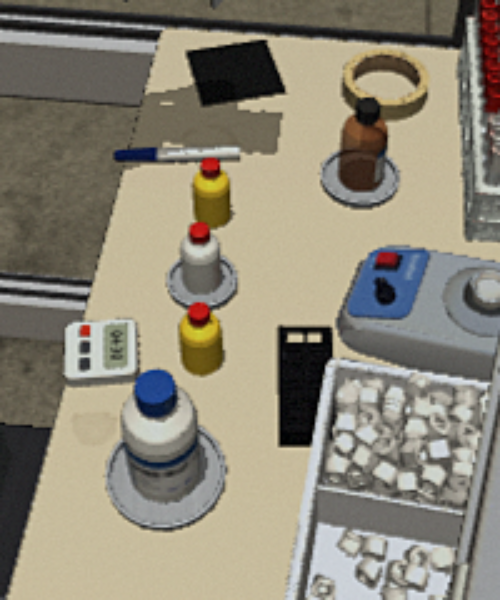

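All three stand upright and centred in their own dishes: large at (160,460), small at (202,270), medium at (362,165). The pad is empty and the arm is clear.

```bash
python3 -c "
from station import workorder; print(workorder.hand_in())"
```

```text
the job is handed in; nothing more can be done
None
```

The job is handed in: the large, medium and small bottles each stand upright in the dish of their own size, within about 3 mm of centre by camera, and the last move ended at 24.35 s of the 122 s; the hand-in returned no verdict.

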